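# Show the finished snake figure to the class camera

### The job

Pick the green coiled-snake figure off the drying tray and hold it up to the class camera for its picture: the middle of the figure at the camera's point of focus (on the lens axis, straight above the orange spot), its face looking squarely into the lens, which means tipped back to match the slope of the camera and not rolled sideways. It is oven-dried and brittle, so grip it lightly, and do not bump the camera or disturb the other things. Finish still holding the figure there, steady, in the gripper: do not put it down or let go.

Things in the scene. Friction and masses are not known exactly. Their poses are not given: they have to be found in the camera images.
- snake_center (a point): Middle of the green figure: hard, brittle coiled snake, 60 to 130 g. Coil: upright drum 52 mm across, 30 mm high, narrower top to 50 mm. This point: on the coil's axis, 25 mm above the flat underside. x: where the face looks, z: up. Grip across the coil along y (52 mm). Cracks when all contact forces on it add up to 30 N (about 15 N per finger); 4 to 8 N is plenty.
- snake_nose (a point): Tip of the snake's snout, 54 mm ahead of the coil's axis and 21 mm above the underside. The head (red eyes, red tongue) sticks out of one side of the coil, 23 mm wide, its top 32 mm high.
- tray: Fixed flat aluminium drying tray with a white paper liner, 180 mm (its x) by 280 mm (its y), floor 4 mm thick, rim 9 mm high in all; both figures stand on it, left or right. Origin at the centre of its underside on the table.
- focus (a point): The camera's point of focus, in empty air, 160 mm in front of the lens on its axis, straight above the orange spot. Axes: x points to the lens along its axis (25 degrees upward), y level, z square to both (leaning 25 degrees from vertical, away from the camera). Rightly shown, snake_center lies here with these axes.
- lens (a point): Centre of the lens glass of the white camera (60 mm wide, 44 mm high, 57 mm long with its black lens barrel and orange ring), looking 25 degrees downward, towards the robot side. Axes as focus. Its height varies between starts.
- stand: Fixed camera stand: grey baseboard 330 by 180 by 12 mm with an orange spot 44 mm across; 20 mm post 372 mm high standing 220 mm behind the spot. Origin on the table straight below the spot; x points from the spot to the post, z up.
- camera_height (a joint): Height of the camera's carriage on the post, clamped by friction, 0 to 0.06 m: at value h the point of focus is 0.170 + h above the table and the lens 0.238 + h. Leave as it is.
- chick_center (a point): White chick figure, 54 mm wide, 57 mm high, on the same tray, about 140 mm from the snake. Point 25 mm above its underside. Leave alone.
- bowl_center (a point): Loose empty steel bowl, 140 mm across, 45 mm high; point half-way up. Leave alone.
- tub_center (a point): Loose closed tub of green beans, 84 mm across, 75 mm high; point half-way up. Leave alone.
- scissors_center (a point): Loose scissors with black rings, lying flat, 160 mm long, 9 mm high; point at about the pivot. Leave alone.
There are look-alikes about, which are no part of the job. Of the things like the part that bears snake_center, leave any that is black, blue or purple; of the rest the smaller one is meant.

How it is judged (in metres and radians):
On the way:
1. the snake is in the fingers, lifted clear of the tray (height (world z) of snake_center above 0.07 m and contact force between the fingers and snake above 0.5 N and contact force between snake and tray below 0.05 N), for 0.2 s.
At the end, for the whole second after the job is handed in: The snake is held still in the fingers alone, its centre within 20 mm of the point of focus, its face towards the lens, its facing axis and its upright axis each within 12 degrees of those of the camera (distance between snake_center and focus below 0.02 m and angle between the x axis of snake_center and the x axis of focus, either way round below 0.21 rad and angle between the z axis of snake_center and the z axis of focus, either way round below 0.21 rad and distance between snake_nose and lens below 0.14 m and angle between snake_center's own z axis and vertical below 0.8 rad and contact force between the fingers and snake above 0.5 N and contact force between snake and stand below 0.05 N and linear speed of snake below 0.02 m/s and angular speed of snake below 0.2 rad/s); the arm keeps its last pose, push and grip.
It fails at once if the brittle snake is squeezed or knocked: contact forces on it add up to over 30 N (contact force between snake and anything else above 30 N).
It fails at once if the camera or its stand is bumped, or the camera's height is shifted by over 4 mm (contact force between any of the arm, the fingers, snake and stand above 3 N or distance of lens from where it was at the start of the episode above 0.004 m).
It fails at once if another thing is disturbed (moved by over 15 mm) (distance of any of chick_center, bowl_center, tub_center, scissors_center from where it was at the start of the episode above 0.015 m).
It also fails if it takes over 35 s, if anything falls off the work surface, if the arm or the gripper's body presses on something with over 40 N, if the wrist force passes 120 N, or if a joint passes its speed limit or range.

### The arm

A 6-joint arm with a two-finger parallel gripper is mounted at the origin on the work surface. World frame = base frame: x ahead of the robot, y to its left, z up, the work surface at z = 0. Lengths are in m, angles in degrees, forces in N, time in s.
With the tool pointing down it reaches from about 0.3 to 0.75 m from the base axis. Payload 8.5 kg.
Tool frame: the origin (TCP) lies at the very end of the fingers, on their centre line; the grasp point (between the pads) lies 19 mm behind it; z points along the fingers, y is the line along which they close (so a half turn about z gives the same grasp; the last joint's range is limited). The gripper opens to 85 mm and grips with 20 to 120 N. Pads are 22 mm wide; open, the fingers measure 114 mm over their backs; the gripper's body (76 mm by 85 mm) begins 54 mm behind the grasp point. The pads swing forward as they close: fully open they stand 13 mm farther back than shut.
Start: joints at [-12.336, 21.807, 74.336, -0, 83.858, -12.336], TCP at [0.55, 0, 0.231] pointing down, gripper open.
Joint ranges: [-178.18, 178.18], [-50.72, 133.34], [12.68, 142.11], [-81.47, 261.47], [9.98, 163.14], [-165.26, 165.26]. Speed limits (degrees/s): [136.94, 136.94, 180, 180, 180, 180].

### API

Orientations are given as a 3x3 rotation matrix whose columns are the frame's x, y, z axes.
In Python, from rig import env, imaging gives the robot as it stands. The module is installed in compiled form; this text tells all that it offers.
- The arm moves only by the tool arm_command, never from a script. Its arguments are lists of equal length, an entry for each row: "turn": the turn, a rotation vector about the tool's x, y, z in units of 5 degrees (1.0 is 5 degrees), a list of three; "xyz": the shift along the tool's x, y, z in units of 50 mm (1.0 is 50 mm), a list of three; "claw": the finger opening in mm, from 0 to 85.4. A call has 1 to 12 rows; each row shifts and turns the commanded pose from where the row before left it, along the tool's axes as they then stand; what a row does not reach is not made up. A row lasts 1/10 s, in which the tool goes at most 50 mm and 8.59 degrees, less where a joint would pass 70% of its speed; a pose out of reach is approached as far as the arm can. A call is refused whole if a number of a shift passes 1 or a number of a turn 1, either way. A call with a gripper value outside its range is refused whole. The fingers move at their own pace and stop on an object; "squeeze" is the grip in N (left out, the last holds). Time passes only in rows, so rows that do not move let the fingers close. It gives the time, the measured TCP pose, the force, the opening and the grip force at its end, in the units of the state.
- env.observe(): the state, without advancing time (a new reading comes with each control period).
- imaging.get_image(name): name is "scene" or "side" or "wrist"; returns (picture, depth): 400x640x3 uint8, blue, green, red; 400x640 float32, m along the optical axis (not along the pixel's ray), 0 where there is no reading.
- imaging.camera_info(name): a dict with "camera_matrix" (3x3 intrinsics, pixels), "rvec" (rotation vector, rad) and "tvec" (3), from world to camera coordinates, as OpenCV has them. Camera axes: x right, y down, z forward; pixel columns grow to the right and rows downward; lengths in m; the calibration is good to about 2 mm. The wrist camera is an equidistant fisheye: a pixel r from the principal point sees the ray r / f radians off the axis. A picture is of the moment at which its call begins: read the wrist's pose just before it. camera_info takes no time and is no camera call; for the wrist camera it gives the pose at the moment of the call.
- env.close_job(): hands the job in; it is judged then, once.
The state is a dict: "time_s": time; "q": joint angles; "qvel": joint speeds; "joint_efforts": joint torques, N m; "position": TCP position; "tool_rot": TCP orientation; "ft_force": force on the tool from outside, world axes, zero at the start; "wrist_torque": the same for the moment, N m; "grip_width": finger opening in m; "gripper_force": force on a finger pad.
Only numpy, scipy, OpenCV 4.12 (cv2) and the standard library are available. Lean on these libraries where they do the work, as an engineer would, in place of code of your own. Each camera call takes 0.05 s, during which the arm holds its last target. There are 200 camera calls.

## Working session

There is one attempt and no reset: what is moved stays moved. The work goes in short steps, Python scripts to look and compute and a tool call to move; the robot and the scene stay as the last step left them, time stands still between calls to the robot, and variables do not carry over. Pictures are saved under pics/ and viewed, at most 10 in all, crops included, and the job is handed in when it is done.

Besides the shell and the picture viewer there is one more tool, called in YAML: its name, and indented under it one key for each argument. arm_command: Moves the arm, as the interface text tells. Its arguments: {"type":"object","properties":{"turn":{"type":"array"},"xyz":{"type":"array"},"claw":{"type":"array"},"squeeze":{"type":"number"}},"required":["turn","xyz","claw"]}

```bash
mkdir -p pics; cat > h.py <<'E'
import numpy as np, cv2
from rig import env, imaging
def cam(n):
    c=imaging.camera_info(n); R=cv2.Rodrigues(np.array(c["rvec"],float))[0]; t=np.array(c["tvec"],float).ravel()
    return np.array(c["camera_matrix"]),R,t
def points(n):
    K,R,t=cam(n); im,d=imaging.get_image(n)
    v,u=np.mgrid[:400,:640]
    x=(u-K[0,2])/K[0,0]; y=(v-K[1,2])/K[1,1]
    P=np.stack([x*d,y*d,d],-1)
    return im,d,(P-t)@R
E
python3 - <<'E'
from h import *
for n in("scene","side"):
    im,d,P=points(n); cv2.imwrite(f"pics/{n}.png",im); np.savez(f"{n}.npz",im=im,d=d,P=P)
    K,R,t=cam(n); print(n,K[0,0],-R.T@t,R[2],(d>0).mean())
print(env.observe()['time_s'])
E
```

```text
scene 388.40846750376033 [1.06219729 0.49842204 1.2961587 ] [-0.40976657 -0.39415618 -0.82263738] 0.9961328125
side 374.9318882449854 [-0.14226706 -0.69377677  0.77466044] [ 0.57208911  0.60247229 -0.55654397] 0.9959453125
0.1
```

View pics/scene.png

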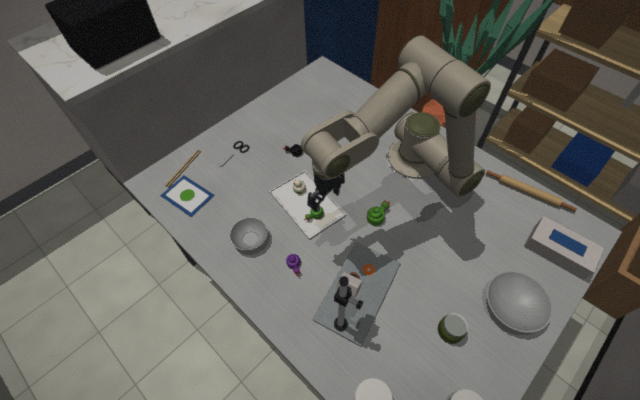

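View pics/side.png

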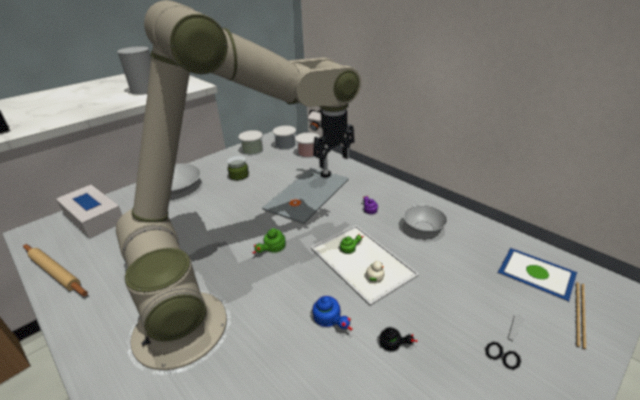

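Scene view: the small green snake is on the white tray at about (315,213), and the larger green look-alike is off the tray at (377,214). The camera stand is at (345,290) with its orange spot at (369,269). In the side view the small snake is at (348,244), with its head towards (358,238), and the spot is at (295,202).

```bash
python3 - <<'E'
from h import *
for n,box,sp in(("side",(335,230,368,256),(280,190,310,212)),("scene",(298,200,330,225),(355,258,380,280))):
    z=np.load(n+".npz"); im,P=z['im'],z['P']; hsv=cv2.cvtColor(im,cv2.COLOR_BGR2HSV).astype(int); H,S,V=hsv[...,0],hsv[...,1],hsv[...,2]
    v,u=np.mgrid[:400,:640]
    inb=lambda b:(u>=b[0])&(u<=b[2])&(v>=b[1])&(v<=b[3])
    g=inb(box)&(H>40)&(H<80)&(S>120)&(P[...,2]>.006)
    p=P[g]; print(n,"snake n",g.sum(),p.min(0).round(3),p.max(0).round(3),p.mean(0).round(3))
    r=inb(box)&((H<12)|(H>168))&(S>100); print(" red",r.sum(),P[r].round(3).tolist()[:12])
    o=inb(sp)&(H<18)&(S>120); print(" spot",o.sum(),np.median(P[o],0).round(4),P[o].min(0).round(3),P[o].max(0).round(3), P[o].mean(0).round(4))
    # tall points around stand
    big=cv2.resize(im[box[1]-90:box[3]+90,box[0]-60:box[2]+130],None,fx=3,fy=3,interpolation=cv2.INTER_CUBIC)
    q=P.reshape(-1,3); 
    if n=="scene":
        b=inb((310,235,405,350)); base=b&(abs(P[...,2]-.012)<.004)&(S>10)
        hi=b&(P[...,2]>.05)
        print(" hi",hi.sum(),P[hi].min(0).round(3),P[hi].max(0).round(3))
        for lo in np.arange(.05,.42,.03):
            m=b&(P[...,2]>lo)&(P[...,2]<lo+.03)
            if m.sum():print("  ",round(lo,2),m.sum(),P[m].mean(0).round(3),P[m].min(0).round(3),P[m].max(0).round(3),im[m].mean(0).round())
cv2.imwrite("pics/c1.png",cv2.resize(np.load("scene.npz")['im'][160:360,270:420],None,fx=3,fy=3,interpolation=cv2.INTER_CUBIC)[:600])
E
```

```text
side snake n 209 [-0.142 -0.694  0.013] [ 0.543 -0.087  0.775] [ 0.493 -0.114  0.036]
 red 0 []
 spot 51 [0.545  0.2002 0.0121] [0.525 0.184 0.008] [0.564 0.221 0.016] [0.5446 0.2008 0.0121]
scene snake n 94 [ 0.484 -0.116  0.012] [0.621 0.012 0.291] [ 0.52  -0.089  0.04 ]
 red 0 []
 spot 103 [0.5464 0.201  0.0117] [0.523 0.179 0.004] [0.685 0.253 0.266] [0.5537 0.2034 0.0285]
 hi 878 [0.676 0.214 0.054] [1.062 0.498 1.296]
   0.05 18 [0.764 0.264 0.066] [0.756 0.256 0.054] [0.767 0.269 0.08 ] [70. 71. 72.]
   0.08 19 [0.762 0.264 0.096] [0.753 0.255 0.081] [0.767 0.269 0.107] [72. 74. 75.]
   0.11 21 [0.762 0.264 0.125] [0.754 0.254 0.113] [0.767 0.27  0.139] [75. 76. 77.]
   0.14 23 [0.763 0.263 0.154] [0.755 0.252 0.141] [0.766 0.27  0.17 ] [74. 75. 76.]
   0.17 21 [0.763 0.265 0.186] [0.756 0.257 0.17 ] [0.767 0.27  0.199] [71. 73. 74.]
   0.2 12 [0.765 0.263 0.21 ] [0.76  0.257 0.201] [0.766 0.268 0.219] [65. 67. 67.]
   0.23 50 [0.728 0.262 0.255] [0.676 0.227 0.248] [0.778 0.282 0.26 ] [69. 72. 76.]
   0.26 518 [0.735 0.265 0.277] [0.681 0.214 0.26 ] [0.779 0.317 0.289] [76. 78. 82.]
   0.29 31 [0.762 0.265 0.305] [0.741 0.252 0.29 ] [0.767 0.272 0.319] [67. 69. 70.]
   0.32 31 [0.762 0.264 0.336] [0.751 0.256 0.322] [0.767 0.269 0.349] [70. 72. 72.]
   0.35 92 [0.758 0.261 0.372] [0.746 0.249 0.351] [0.768 0.271 0.379] [45. 44. 45.]
```

View pics/c1.png

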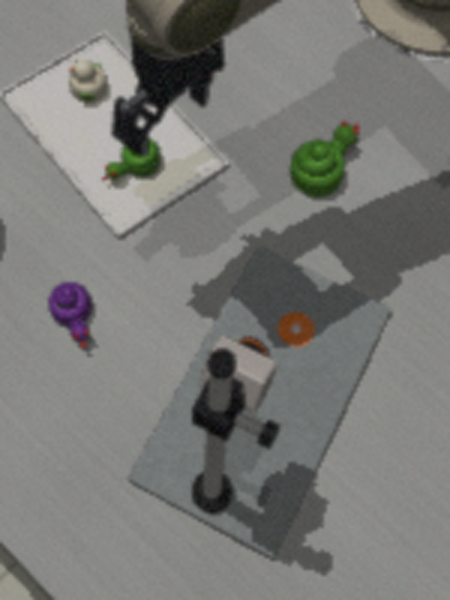

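```bash
cat >> h.py <<'E'
def wrist():
    K,R,t=cam("wrist"); im,d=imaging.get_image("wrist")
    v,u=np.mgrid[:400,:640]
    x=(u-K[0,2])/K[0,0]; y=(v-K[1,2])/K[1,1]; r=np.hypot(x,y)+1e-9
    k=np.tan(np.minimum(r,1.5))/r
    P=np.stack([x*k*d,y*k*d,d],-1)
    return im,d,(P-t)@R
E
python3 - <<'E'
from h import *
im,d,P=wrist(); np.savez("wrist.npz",im=im,d=d,P=P); cv2.imwrite("pics/w1.png",im)
K,R,t=cam("wrist");print(K,-R.T@t,R[2])
z=np.load("scene.npz"); im,P,d=z['im'],z['P'],z['d']
v,u=np.mgrid[:400,:640]
S=np.array([.5455,.2005,0]); a=np.radians(15.3)
c,s=np.cos(a),np.sin(a);b=np.radians(25)
xf=np.array([np.cos(b)*c,np.cos(b)*s,np.sin(b)]); zf=np.array([-np.sin(b)*c,-np.sin(b)*s,np.cos(b)]); yf=np.cross(zf,xf)
m=(u>325)&(u<365)&(v>265)&(v<300)&(im.min(-1)>100)&(P[...,2]>.2)&(d>0)
q=(P[m]-S)@np.array([xf,yf,zf]).T
print(m.sum(),np.percentile(q,[2,10,50,90,98],axis=0).round(4))
print(np.histogram(q[:,2],20))
A=np.c_[P[m][:,:2],np.ones(m.sum())]
w=np.linalg.lstsq(A,P[m][:,2],rcond=None)[0];print("plane",w,np.degrees(np.arctan(np.hypot(*w[:2]))),np.degrees(np.arctan2(w[1],w[0])))
E
```

```text
[[309.70691629   0.         320.43586533]
 [  0.         309.70691629 200.61921029]
 [  0.           0.           1.        ]] [0.5500862  0.07809238 0.37464164] [-7.90723349e-04 -3.02544149e-01 -9.53135044e-01]
189 [[ 0.2574 -0.0272  0.1549]
 [ 0.2608 -0.0214  0.1671]
 [ 0.2764  0.0114  0.182 ]
 [ 0.2899  0.0258  0.1843]
 [ 0.292   0.0286  0.186 ]]
(array([ 2,  0,  0,  5,  1,  4,  2,  0,  2,  6,  1,  2,  5,  4,  9,  6, 27,
       61, 47,  5]), array([0.14796157, 0.1499296 , 0.15189763, 0.15386566, 0.15583368,
       0.15780171, 0.15976974, 0.16173777, 0.16370579, 0.16567382,
       0.16764185, 0.16960988, 0.1715779 , 0.17354593, 0.17551396,
       0.17748199, 0.17945001, 0.18141804, 0.18338607, 0.1853541 ,
       0.18732213]))
plane [-0.10226474  0.07166206  0.33360166] 7.117910800989136 144.97913103581047
```

View pics/w1.png

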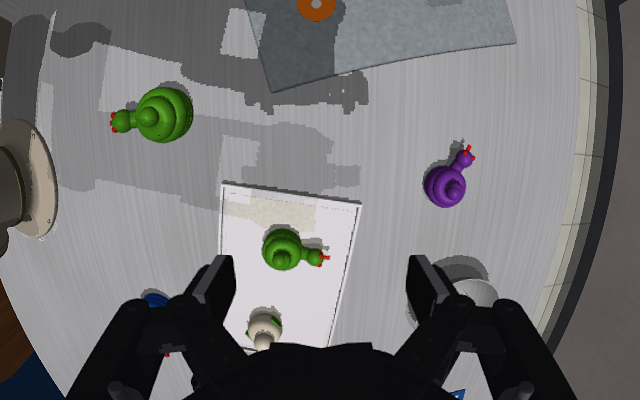

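The wrist view shows the small snake on the tray at (283,250), its head pointing right to (318,257). The chick is at (265,330). The camera body fit gives h ≈ 8 mm, so the focus is at about z = 0.178.

```bash
cat > snake.py <<'E'
from h import *
def snake(im,P,box):
    hsv=cv2.cvtColor(im,cv2.COLOR_BGR2HSV).astype(int);H,S=hsv[...,0],hsv[...,1]
    v,u=np.mgrid[:400,:640]; b=(u>=box[0])&(u<=box[2])&(v>=box[1])&(v<=box[3])
    g=b&(H>40)&(H<80)&(S>120)&(P[...,2]>.006)&(P[...,2]<.2); r=b&((H<8)|(H>172))&(S>150)
    p=P[g]; print("n",len(p),"z",p[:,2].min(),p[:,2].max(),"red",r.sum(),P[r].mean(0).round(4))
    for lo in(.008,.02,.03,.04,.05):
        m=(p[:,2]>lo)&(p[:,2]<lo+.012)
        if m.sum(): print(lo,m.sum(),p[m].mean(0).round(4),p[m].min(0).round(4),p[m].max(0).round(4))
    return p,P[r]
E
python3 - <<'E'
from snake import *
z=np.load("wrist.npz"); p,r=snake(z['im'],z['P'],(250,215,345,280))
# circle fit with head excluded: outermost boundary seen from above
from scipy.optimize import least_squares
c=p[p[:,2]>.04][:,:2].mean(0) if (p[:,2]>.04).any() else p.mean(0)[:2]
print("top",c,"head dir",np.degrees(np.arctan2(*(r.mean(0)[:2]-c)[::-1])))
z=np.load("side.npz"); snake(z['im'],z['P'],(335,230,368,256))
im,P=np.load("wrist.npz")['im'],np.load("wrist.npz")['P']
# tray: white liner
m=(im.min(-1)>150)&(abs(P[...,2]-.004)<.004)&(P[...,1]<0)&(P[...,0]>.3)&(P[...,0]<.75)
cs=max(cv2.findContours(m.astype('uint8'),0,1)[0],key=cv2.contourArea)[:,0]
print("tray",P[m].min(0),P[m].max(0),cv2.minAreaRect(P[m][:,:2].astype('float32')))
E
```

```text
n 1555 z 0.007039411365065629 0.05647679431662165 red 42 [ 0.5527 -0.1062  0.0309]
0.008 110 [ 0.5052 -0.0797  0.0151] [ 0.479  -0.0969  0.0086] [ 0.53   -0.0744  0.0198]
0.02 443 [ 0.511  -0.0901  0.0274] [ 0.4761 -0.1238  0.02  ] [ 0.5517 -0.0746  0.032 ]
0.03 783 [ 0.5119 -0.0954  0.0358] [ 0.4773 -0.1225  0.03  ] [ 0.5517 -0.0775  0.042 ]
0.04 307 [ 0.4975 -0.0986  0.0452] [ 0.4826 -0.1167  0.0401] [ 0.5131 -0.0825  0.052 ]
0.05 130 [ 0.5007 -0.0995  0.053 ] [ 0.4918 -0.1085  0.0501] [ 0.5088 -0.0922  0.0565]
top [ 0.49808315 -0.09887816] head dir -7.637152967288853
n 208 z 0.013061620222047052 0.05300886913931256 red 0 [nan nan nan]
0.008 22 [ 0.4846 -0.1167  0.0169] [ 0.4751 -0.1274  0.0131] [ 0.5307 -0.0968  0.0197]
0.02 78 [ 0.4952 -0.1135  0.027 ] [ 0.4734 -0.1276  0.0206] [ 0.5375 -0.0924  0.032 ]
0.03 91 [ 0.4989 -0.11    0.0349] [ 0.4781 -0.1276  0.0302] [ 0.5426 -0.0872  0.042 ]
0.04 45 [ 0.4937 -0.1081  0.0454] [ 0.4836 -0.118   0.0404] [ 0.5055 -0.0925  0.052 ]
0.05 9 [ 0.4961 -0.1044  0.0514] [ 0.491  -0.1123  0.05  ] [ 0.5008 -0.099   0.053 ]
tray [ 3.00013986e-01 -3.91550303e-01  2.12329202e-08] [ 7.49952727e-01 -5.80158272e-06  7.99675624e-03] ((0.5251239538192749, -0.1956445723772049), (0.45004093647003174, 0.3913569152355194), 0.058274220675230026)snake.py:6: RuntimeWarning: Mean of empty slice.
  p=P[g]; print("n",len(p),"z",p[:,2].min(),p[:,2].max(),"red",r.sum(),P[r].mean(0).round(4))
  ret = um.true_divide(
```

```bash
python3 - <<'E'
from snake import *
o=env.observe(); print(o['time_s'],o['position'],np.array(o['tool_rot']).round(3).tolist(),o['grip_width'],o['gripper_force'])
z=np.load("wrist.npz"); p,r=snake(z['im'],z['P'],(250,215,345,280))
c=np.array([.501,-.101])
for q in (p[np.hypot(*(p[:,:2]-c).T)>.032],r):
    m=q.mean(0)[:2]-c; print(len(q),m,np.degrees(np.arctan2(m[1],m[0])))
im,P=z['im'],z['P']
m=(P[...,2]>.01)&(abs(P[...,0]-.5)<.09)&(P[...,1]<-.15)&(P[...,1]>-.3)&(P[...,2]<.07); print("chick",P[m].mean(0),P[m].min(0),P[m].max(0))
m=(abs(P[...,2]-.009)<.002)&(P[...,1]>-.08)&(P[...,1]<.0)&(P[...,0]>.38)&(P[...,0]<.62); print("rim",P[m].min(0),P[m].max(0))
E
```

```text
0.15 [5.49793949e-01 3.94560766e-05 2.30857947e-01] [[0.0, 1.0, -0.001], [1.0, -0.0, 0.0], [0.0, -0.001, -1.0]] 0.08500288075349159 0.0
n 1555 z 0.007039411365065629 0.05647679431662165 red 42 [ 0.5527 -0.1062  0.0309]
0.008 110 [ 0.5052 -0.0797  0.0151] [ 0.479  -0.0969  0.0086] [ 0.53   -0.0744  0.0198]
0.02 443 [ 0.511  -0.0901  0.0274] [ 0.4761 -0.1238  0.02  ] [ 0.5517 -0.0746  0.032 ]
0.03 783 [ 0.5119 -0.0954  0.0358] [ 0.4773 -0.1225  0.03  ] [ 0.5517 -0.0775  0.042 ]
0.04 307 [ 0.4975 -0.0986  0.0452] [ 0.4826 -0.1167  0.0401] [ 0.5131 -0.0825  0.052 ]
0.05 130 [ 0.5007 -0.0995  0.053 ] [ 0.4918 -0.1085  0.0501] [ 0.5088 -0.0922  0.0565]
196 [ 0.04025492 -0.00192696] -2.7405904356279844
42 [ 0.0517109  -0.00520312] -5.745725375734357
chick [ 0.48045508 -0.22355674  0.03355974] [ 0.42223016 -0.29984081  0.01000044] [ 0.58369182 -0.1505345   0.06296538]
rim [ 0.41393884 -0.07997605  0.00700277] [ 0.60056186 -0.01418294  0.01098115]
```

arm_command:
  turn:
    - [0,0,0]
    - [0,0,0]
    - [0,0,0]
    - [0,0,0]
    - [0,0,0]
    - [0,0,0]
    - [0,0,-1]
    - [0,0,-1]
    - [0,0,-1]
    - [0,0,-1]
    - [0,0,-1]
    - [0,0,-1]
  xyz:
    - [-0.34,-0.16,0.3]
    - [-0.34,-0.16,0.3]
    - [-0.34,-0.16,0.3]
    - [-0.34,-0.16,0.3]
    - [-0.34,-0.16,0.3]
    - [-0.34,-0.16,0.3]
    - [0,0,0]
    - [0,0,0]
    - [0,0,0]
    - [0,0,0]
    - [0,0,0]
    - [0,0,0]
  claw: [74,74,74,74,74,74,74,74,74,74,74,74]
  squeeze: 20

```text
time_s: 1.35
position: [0.5019, -0.102, 0.1411]
tool_rot: [[-0.503, 0.864, -0.001], [0.864, 0.503, 0.0], [0.0, -0.0, -1.0]]
ft_force: [-0.2, -0.0, -0.6]
grip_width: 0.0739
gripper_force: 0.0
```

arm_command:
  turn:
    - [0,0,-1]
    - [0,0,-1]
    - [0,0,-1]
    - [0,0,-1]
    - [0,0,-1]
    - [0,0,-1]
    - [0,0,-1]
    - [0,0,-1]
    - [0,0,-1]
    - [0,0,-1]
    - [0,0,-1]
    - [0,0,0]
  xyz:
    - [0,0,0]
    - [0,0,0]
    - [0,0,0]
    - [0,0,0]
    - [0,0,0]
    - [0,0,0]
    - [0,0,0]
    - [0,0,0]
    - [0,0,0]
    - [0,0,0]
    - [0,0,0]
    - [0,0,0]
  claw: [74,74,74,74,74,74,74,74,74,74,74,74]

```text
time_s: 2.55
position: [0.5019, -0.102, 0.1411]
tool_rot: [[-0.996, 0.086, -0.0], [0.086, 0.996, 0.0], [0.0, 0.0, -1.0]]
ft_force: [0.1, 0.2, -0.0]
grip_width: 0.0741
gripper_force: 0.0
```

```bash
python3 - <<'E'
from snake import *
o=env.observe(); print(o['time_s'],o['position'],np.array(o['tool_rot']).round(3).tolist(),o['grip_width'],np.round(o['q'],1))
im,d,P=wrist(); np.savez("wrist2.npz",im=im,d=d,P=P); cv2.imwrite("pics/w2.png",im)
E
```

```text
2.55 [ 0.50188442 -0.10195346  0.14113792] [[-0.996, 0.086, -0.0], [0.086, 0.996, 0.0], [0.0, 0.0, -1.0]] 0.07412405566209046 [ -24.7   23.1   88.6    0.    68.3 -109.8]
```

View pics/w2.png

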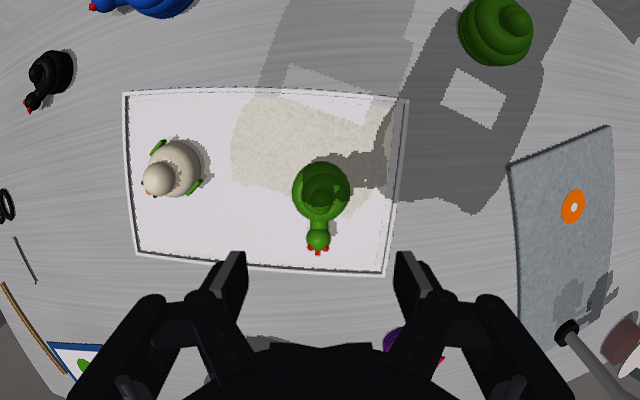

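The snake is centred between the fingers at (320,190), with its head pointing to (318,240). The tray rim is clear of the fingers.

```bash
python3 - <<'E'
from snake import *
from scipy.spatial.transform import Rotation as Ro
z=np.load("wrist2.npz"); p,r=snake(z['im'],z['P'],(285,150,360,262))
lo=p[:,:2].min(0);hi=p[:,:2].max(0);print(lo,hi)
c=np.array([lo[0]+.026,(lo[1]+hi[1])/2]);print("c",c)
for q in (p[np.hypot(*(p[:,:2]-c).T)>.032],r):
    m=q.mean(0)[:2]-c; print(len(q),m,np.degrees(np.arctan2(m[1],m[0])))
E
```

```text
n 3196 z 0.006579960587972024 0.056254339885536124 red 57 [ 0.5494 -0.1081  0.0357]
0.008 51 [ 0.4761 -0.0975  0.0173] [ 0.4736 -0.1204  0.0088] [ 0.4835 -0.0824  0.02  ]
0.02 830 [ 0.4975 -0.1021  0.0286] [ 0.4743 -0.1261  0.02  ] [ 0.5457 -0.0758  0.032 ]
0.03 1766 [ 0.5059 -0.1015  0.0356] [ 0.4761 -0.1255  0.03  ] [ 0.5507 -0.0784  0.042 ]
0.04 819 [ 0.4943 -0.1027  0.045 ] [ 0.4819 -0.1172  0.04  ] [ 0.5131 -0.0837  0.052 ]
0.05 319 [ 0.499  -0.1008  0.0529] [ 0.4911 -0.1088  0.05  ] [ 0.5088 -0.0925  0.0563]
[ 0.47361415 -0.12607322] [ 0.55065005 -0.07580116]
c [ 0.49961415 -0.10093719]
416 [ 0.03873828 -0.00560173] -8.228190375336228
57 [ 0.04975463 -0.00719453] -8.227950529773615
```

arm_command:
  turn:
    - [0,0,0.3]
    - [0,0,0]
    - [0,0,0]
    - [0,0,0]
    - [0,0,0]
    - [0,0,0]
    - [0,0,0]
    - [0,0,0]
    - [0,0,0]
    - [0,0,0]
    - [0,0,0]
    - [0,0,0]
  xyz:
    - [0.04,0.02,0.2]
    - [0,0,0.3]
    - [0,0,0.3]
    - [0,0,0.3]
    - [0,0,0.3]
    - [0,0,0.3]
    - [0,0,0.3]
    - [0,0,0.3]
    - [0,0,0.2]
    - [0,0,0.1]
    - [0,0,0.06]
    - [0,0,0]
  claw: [74,74,74,74,74,74,74,74,74,74,74,74]

```text
time_s: 3.8
position: [0.5001, -0.1008, 0.0083]
tool_rot: [[-0.994, 0.114, -0.0], [0.114, 0.994, 0.0], [0.0, 0.0, -1.0]]
ft_force: [-0.5, 0.3, -0.6]
grip_width: 0.0743
gripper_force: 0.0
```

arm_command:
  turn:
    - [0,0,0]
    - [0,0,0]
    - [0,0,0]
    - [0,0,0]
    - [0,0,0]
    - [0,0,0]
    - [0,0,0]
    - [0,0,0]
  xyz:
    - [0,0,0]
    - [0,0,0]
    - [0,0,0]
    - [0,0,0]
    - [0,0,0]
    - [0,0,0]
    - [0,0,0]
    - [0,0,0]
  claw: [70,66,62,59,57,56,55,55]
  squeeze: 5

```text
time_s: 4.6
position: [0.5001, -0.1008, 0.0083]
tool_rot: [[-0.994, 0.113, -0.0], [0.113, 0.994, 0.0], [0.0, 0.0, -1.0]]
ft_force: [0.3, -0.4, -0.7]
grip_width: 0.0548
gripper_force: 0.0
```

arm_command:
  turn:
    - [0,0,0]
    - [0,0,0]
    - [0,0,0]
    - [0,0,0]
  xyz:
    - [0,0,0]
    - [0,0,0]
    - [0,0,0]
    - [0,0,0]
  claw: [54,53,52.5,52]

```text
time_s: 5.0
position: [0.5001, -0.1009, 0.0084]
tool_rot: [[-0.994, 0.113, 0.0], [0.113, 0.994, -0.0], [-0.0, -0.0, -1.0]]
ft_force: [-0.3, -0.3, 1.0]
grip_width: 0.0523
gripper_force: 0.5
```

arm_command:
  turn:
    - [0,0,0]
    - [0,0,0]
  xyz:
    - [0,0,0]
    - [0,0,0]
  claw: [51.5,51.5]

```text
time_s: 5.2
position: [0.5001, -0.1009, 0.0084]
tool_rot: [[-0.994, 0.113, 0.0], [0.113, 0.994, -0.0], [-0.0, -0.0, -1.0]]
ft_force: [-0.4, -1.2, 2.8]
grip_width: 0.0519
gripper_force: 8.8
```

arm_command:
  turn:
    - [0,0,0]
    - [0,0,0]
    - [0,0,0]
  xyz:
    - [0,0,0]
    - [0,0,0]
    - [0,0,0]
  claw: [51.6,51.6,51.6]

```text
time_s: 5.5
position: [0.5001, -0.101, 0.0084]
tool_rot: [[-0.994, 0.113, 0.0], [0.113, 0.994, -0.0], [-0.0, -0.0, -1.0]]
ft_force: [-1.5, -1.4, 3.7]
grip_width: 0.0513
gripper_force: 8.9
```

arm_command:
  turn:
    - [0,0,0]
    - [0,0,0]
    - [0,0,0]
  xyz:
    - [0,0,-0.02]
    - [0,0,-0.04]
    - [0,0,-0.06]
  claw: [51.6,51.6,51.6]

```text
time_s: 5.8
position: [0.4998, -0.1006, 0.0142]
tool_rot: [[-0.994, 0.113, -0.001], [0.113, 0.994, 0.001], [0.001, 0.0, -1.0]]
ft_force: [0.4, -0.2, -0.9]
grip_width: 0.0515
gripper_force: 8.5
```

arm_command:
  turn:
    - [0,0,0]
    - [0,0,0]
    - [0,0,0]
    - [0,0,0]
    - [0,0,0]
    - [0,0,0]
    - [0,0,0]
    - [0,0,0]
    - [0,0,0]
    - [0,0,0]
    - [0,0,0]
    - [0,0,0]
  xyz:
    - [0,0,-0.1]
    - [0,0,-0.2]
    - [0,0,-0.3]
    - [0,0,-0.3]
    - [0,0,-0.3]
    - [0,0,-0.3]
    - [0,0,-0.3]
    - [0,0,-0.2]
    - [0,0,-0.1]
    - [0,0,0]
    - [0,0,0]
    - [0,0,0]
  claw: [51.6,51.6,51.6,51.6,51.6,51.6,51.6,51.6,51.6,51.6,51.6,51.6]

```text
time_s: 7.0
position: [0.4998, -0.1007, 0.1187]
tool_rot: [[-0.994, 0.113, -0.001], [0.113, 0.994, 0.001], [0.001, 0.0, -1.0]]
ft_force: [0.6, 0.7, -1.1]
grip_width: 0.0517
gripper_force: 8.5
```

```bash
python3 - <<'E'
from snake import *
o=env.observe(); print(o['time_s'],o['position'],o['gripper_force'])
im,d,P=wrist(); cv2.imwrite("pics/w3.png",im); np.savez("wrist3.npz",im=im,d=d,P=P)
E
```

```text
7.0 [ 0.49978233 -0.1007028   0.11870677] 8.519810289144516
```

View pics/w3.png

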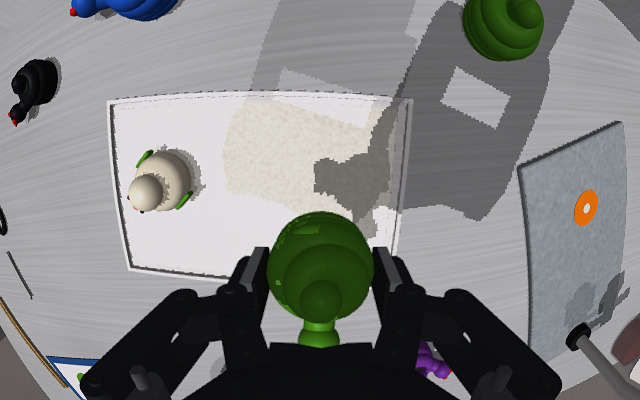

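```bash
cat > goal.py <<'E'
from snake import *
from scipy.spatial.transform import Rotation as Ro
S=np.array([.5455,.2005,.1778]); a=np.radians(15.3);b=np.radians(25);c,s=np.cos(a),np.sin(a)
xf=np.array([np.cos(b)*c,np.cos(b)*s,np.sin(b)]); zf=np.array([-np.sin(b)*c,-np.sin(b)*s,np.cos(b)]); yf=np.cross(zf,xf)
Rg=np.c_[-xf,yf,-zf]; T=S-.0207*zf
E
python3 - <<'E'
from goal import *
z=np.load("wrist3.npz"); im,P=z['im'],z['P']
p,r=snake(im,P,(260,200,385,350)); 
o=env.observe();R=np.array(o['tool_rot']);t=np.array(o['position'])
hsv=cv2.cvtColor(im,cv2.COLOR_BGR2HSV); v,u=np.mgrid[:400,:640]
g=(hsv[...,0]>40)&(hsv[...,0]<80)&(hsv[...,1]>120)&(u>260)&(u<385)&(v>200)&(v<350)&(P[...,2]>.1)
q=(P[g]-t)@R; print("tool-frame",q.min(0),q.max(0))
m=q[:,2]<q[:,2].min()+.007; print("tip",q[m].mean(0)); 
hd=q[:,0]<-.033; print("head",hd.sum(),q[hd].mean(0),q[hd].min(0))
Ry=Ro.from_rotvec([0,0,0]); 
dz=Ro.from_euler('z',-(15.3+6.5),degrees=True)
R2=R@dz.as_matrix(); print("residual rotvec units5deg",(Ro.from_matrix(R2.T@Rg).as_rotvec(degrees=True)/5).round(2))
print("shift world",T-t,"in R2 units",(R2.T@(T-t)/.05).round(2),"T",T)
E
```

```text
n 10046 z 0.11571762464670479 0.19440003721003718 red 2 [ 0.4976 -0.1259  0.1312]
tool-frame [-0.04054994 -0.02552708 -0.1437297 ] [0.07732745 0.02682966 0.00305105]
tip [ 0.07732745  0.00075434 -0.1437297 ]
head 564 [-0.03561582 -0.00019007 -0.0232206 ] [-0.04054994 -0.01071806 -0.02828653]
residual rotvec units5deg [ 0.01 -5.01 -0.  ]
shift world [0.05410078 0.30353475 0.04029324] in R2 units [-2.64  5.57 -0.8 ] T [0.55393814 0.20280841 0.15903943]
```

arm_command:
  turn:
    - [0,0,0]
    - [0,0,0]
    - [0,0,0]
    - [0,0,0]
    - [0,0,-0.5]
    - [0,0,-0.8]
    - [0,0,-0.8]
    - [0,0,-0.8]
    - [0,0,-0.8]
    - [0,0,-0.66]
    - [0,0,0]
    - [0,0,0]
  xyz:
    - [0,0,-0.15]
    - [0,0,-0.3]
    - [0,0,-0.3]
    - [0,0,-0.25]
    - [0,0,0]
    - [0,0,0]
    - [0,0,0]
    - [0,0,0]
    - [0,0,0]
    - [0,0,0]
    - [0,0.1,0]
    - [0,0.2,0]
  claw: [51.6,51.6,51.6,51.6,51.6,51.6,51.6,51.6,51.6,51.6,51.6,51.6]

```text
time_s: 8.25
position: [0.4961, -0.0862, 0.1694]
tool_rot: [[-0.965, -0.262, 0.0], [-0.262, 0.965, -0.0], [-0.0, -0.0, -1.0]]
ft_force: [0.1, -0.3, -1.2]
grip_width: 0.0516
gripper_force: 8.5
```

arm_command:
  turn:
    - [0,0,0]
    - [0,0,0]
    - [0,0,0]
    - [0,0,0]
    - [0,0,0]
    - [0,0,0]
    - [0,0,0]
    - [0,0,0]
    - [0,0,0]
    - [0,0,0]
    - [0,0,0]
    - [0,0,0]
  xyz:
    - [0,0.3,0]
    - [0,0.45,0]
    - [0,0.55,0]
    - [0,0.6,0]
    - [0,0.6,0]
    - [0,0.6,0]
    - [0,0.6,0]
    - [0,0.6,0]
    - [0,0.5,0]
    - [0,0.3,0]
    - [0,0.17,0]
    - [0,0,0]
  claw: [51.6,51.6,51.6,51.6,51.6,51.6,51.6,51.6,51.6,51.6,51.6,51.6]

```text
time_s: 9.45
position: [0.4259, 0.1688, 0.1694]
tool_rot: [[-0.964, -0.265, -0.0], [-0.265, 0.964, 0.0], [-0.0, 0.0, -1.0]]
ft_force: [0.4, 0.2, -1.4]
grip_width: 0.0514
gripper_force: 8.5
```

arm_command:
  turn:
    - [0,-0.3,0]
    - [0,-0.5,0]
    - [0,-0.5,0]
    - [0,-0.5,0]
    - [0,-0.5,0]
    - [0,-0.5,0]
    - [0,-0.5,0]
    - [0,-0.5,0]
    - [0,-0.5,0]
    - [0,-0.5,0]
    - [0,-0.2,0]
    - [0,0,0]
  xyz:
    - [0,0,0]
    - [0,0,0]
    - [0,0,0]
    - [0,0,0]
    - [0,0,0]
    - [0,0,0]
    - [0,0,0]
    - [0,0,0]
    - [0,0,0]
    - [0,0,0]
    - [0,0,0]
    - [0,0,0]
  claw: [51.6,51.6,51.6,51.6,51.6,51.6,51.6,51.6,51.6,51.6,51.6,51.6]

```text
time_s: 10.65
position: [0.4263, 0.1674, 0.1692]
tool_rot: [[-0.875, -0.263, 0.407], [-0.238, 0.965, 0.111], [-0.422, 0.0, -0.907]]
ft_force: [0.2, -0.5, -0.3]
grip_width: 0.0517
gripper_force: 8.5
```

```bash
python3 - <<'E'
from goal import *
o=env.observe();R=np.array(o['tool_rot']);t=np.array(o['position']);print(o['time_s'],t)
print("turn",(Ro.from_matrix(R.T@Rg).as_rotvec(degrees=True)/5).round(2),"shift",(R.T@(T-t)/.05).round(2))
E
```

```text
10.65 [0.42631349 0.16736812 0.16923383]
turn [-0.   -0.01 -0.01] shift [-2.32  0.01  1.3 ]
```

arm_command:
  turn:
    - [0,0,0]
    - [0,0,0]
    - [0,0,0]
    - [0,0,0]
    - [0,0,0]
    - [0,0,0]
    - [0,0,0]
    - [0,0,0]
    - [0,0,0]
    - [0,0,0]
    - [0,0,0]
    - [0,0,0]
  xyz:
    - [-0.12,0,0.1]
    - [-0.25,0,0.15]
    - [-0.3,0,0.15]
    - [-0.3,0,0.15]
    - [-0.3,0,0.15]
    - [-0.3,0,0.15]
    - [-0.3,0,0.15]
    - [-0.25,0.01,0.15]
    - [-0.13,0,0.1]
    - [-0.07,0,0.05]
    - [0,0,0]
    - [0,0,0]
  claw: [51.6,51.6,51.6,51.6,51.6,51.6,51.6,51.6,51.6,51.6,51.6,51.6]

```text
time_s: 11.85
position: [0.554, 0.2032, 0.1593]
tool_rot: [[-0.874, -0.264, 0.407], [-0.239, 0.965, 0.111], [-0.422, 0.0, -0.907]]
ft_force: [-0.2, 0.5, -0.9]
grip_width: 0.0518
gripper_force: 8.5
```

```bash
python3 - <<'E'
from goal import *
o=env.observe();R=np.array(o['tool_rot']);t=np.array(o['position']);print(o['time_s'],t,o['gripper_force'])
print("turn",(Ro.from_matrix(R.T@Rg).as_rotvec(degrees=True)/5).round(2),"shift",(R.T@(T-t)/.05).round(2))
B=np.array([xf,yf,zf])
for n in("scene","side"):
    im,d,P=points(n); np.savez(n+"2.npz",im=im,d=d,P=P)
    hsv=cv2.cvtColor(im,cv2.COLOR_BGR2HSV).astype(int);H,Sa=hsv[...,0],hsv[...,1]
    near=np.linalg.norm(P-S,axis=-1)<.09
    q=(P[near&(H>40)&(H<80)&(Sa>110)]-S)@B.T
    print(n,"green rel focus",len(q),q.min(0).round(3) if len(q) else'',q.max(0).round(3) if len(q) else'')
    r=near&((H<8)|(H>172))&(Sa>130); q=(P[r]-S)@B.T; print(" red",r.sum(),q.mean(0).round(3))
    o=(abs(P[...,2]-.26)<.04)&(H>3)&(H<20)&(Sa>130)&(P[...,0]>.55)&(P[...,0]<.8); q=(P[o]-S)@B.T; print(" ring",o.sum(),q.mean(0).round(3) if len(q) else '')
im=np.load("side2.npz")['im'];cv2.imwrite("pics/s2.png",cv2.resize(im[60:240,230:430],None,fx=3,fy=3))
E
```

```text
11.85 [0.5539787  0.20319547 0.15931195] 8.516271114349365
turn [ 0.   -0.01 -0.  ] shift [ 0.   -0.01  0.  ]
scene green rel focus 187 [-0.009 -0.026 -0.024] [0.054 0.024 0.023]
 red 3 [ 0.052 -0.001  0.   ]
 ring 13 [ 0.136 -0.109  0.032]
side green rel focus 124 [-0.026 -0.052 -0.013] [0.03  0.027 0.063]
 red 1 [-0.012 -0.018  0.086]
 ring 17 [ 0.166 -0.007  0.014]
```

View pics/s2.png

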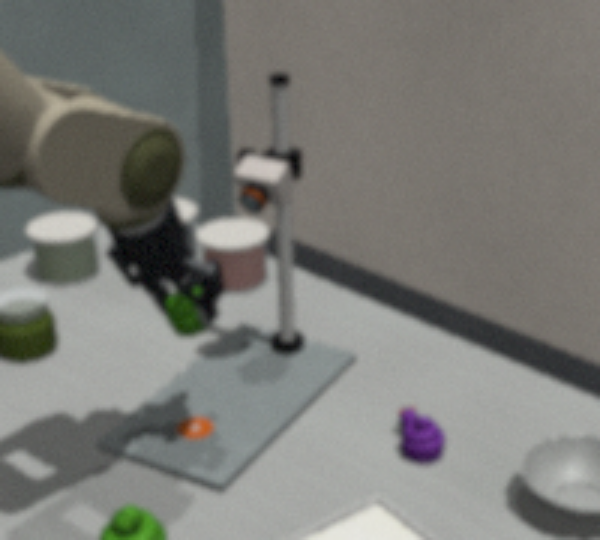

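The side crop shows the snake at (185,312), held tipped back above the orange spot (197,428) and facing the lens (252,196). The measured colours agree with the snake being at the focus.

```bash
python3 -c "
from rig import env
print(env.close_job())"
```

```text
the job is handed in; nothing more can be done
None
```

I handed the job in at about 12 s with the green snake held steady at the camera's point of focus, tipped back 25° to face the lens; the tool read within 1 mm and 0.1° of the pose I had worked out. The grip read about 8.5 N per finger, above the 4–8 N advised but well under the cracking limit. The system gave no pass or fail result.

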